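# Take the pocket depth of a forming die with a depth gauge

### The arm

A 6-joint arm with a two-finger parallel gripper is mounted at the origin on the work surface; the furniture and walls round the work are solid. World frame = base frame: x ahead of the robot, y to its left, z up, the work surface at z = 0. Lengths are in mm, angles in rad, forces in N, time in s.
With the tool pointing down it reaches from about 350 to 775 mm from the base axis. Payload 7.3 kg.
Tool frame: the origin (TCP) lies on the centre line of the jaws, within the pads' length; the fingertips stand 17 mm ahead of it and the grasp point (between the pads) lies 2 mm behind it; z points along the fingers, y is the line along which they close (so a half turn about z gives the same grasp; the last joint's range is limited). The gripper opens to 92 mm and grips with 3 to 60 N. Pads are 19 mm wide; open, the fingers measure 130 mm over their backs; the gripper's body (75 mm by 190 mm) begins 47 mm behind the grasp point.
Start: joints at [-1.481, 0.342, 1.524, -0, 1.275, -0.146], TCP at [122.672, -510.485, 243.741] pointing down, gripper open.
Joint ranges: [-2.53, 2.53], [-0.77, 2.02], [0.04, 2.7], [-1, 4.14], [0.28, 2.66], [-3.11, 3.11]. Speed limits (rad/s): [2.57, 2.57, 3.14, 3.14, 3.14, 3.14].

### API

Orientations are given as [roll, pitch, yaw] about the fixed x, y, z axes, in that order (R = Rz(yaw) Ry(pitch) Rx(roll)).
In Python, from plant import bot gives the robot as it stands. The module is installed in compiled form; this text tells all that it offers.
- The arm moves only by the shell command python3 -m pendant 'ROWS'. ROWS is JSON, a list of rows, each a list of 3 entries, a list of its own where there are three numbers: the shift along the world's x, y, z as a fraction of full scale, then the turn, a rotation vector about the world's x, y, z as a fraction of full scale, then the opening, from -1 (shut) to 1 (fully open), so that 0 is half open. In form: [[[tx, ty, tz], [rx, ry, rz], claw], ...]. A call has exactly 10 rows; each row shifts and turns the commanded pose from where the row before left it; what a row does not reach is not made up. Full scale, the value 1, is 30 mm for a shift and 0.12 rad for a turn. A row lasts 1/12 s, in which the tool goes at most 41.7 mm and 7.16 degrees, less where a joint would pass 70% of its speed; a pose out of reach is approached as far as the arm can. A call with a number of a shift or a turn outside -1 to 1 is refused whole. A call with a gripper value outside its range is refused whole. The fingers move at their own pace and stop on an object; the grip force is fixed at half the most. Time passes only in rows, so rows that do not move let the fingers close, or fill a call up. It gives the time, the measured TCP pose, the force, the opening and the grip force at its end, in the units of the state.
- bot.get_obs(): the state, without advancing time (a new reading comes with each control period).
- bot.capture(name): name is "scene" or "top"; returns the picture (384x512x3 uint8, blue, green, red); there is no depth.
- bot.camera_params(name): a dict with "fovy" (degrees; the focal length in pixels is half the picture's height over the tangent of half this angle, whatever the lens; pixels are square), "cx", "cy" (the principal point, pixels), "camera_from_world" (4x4, takes a point from world to camera coordinates). Camera axes: x right, y down, z forward; pixel columns grow to the right and rows downward; lengths in mm; the calibration is good to about 2 mm. A picture is of the moment at which its call begins. camera_params takes no time and is no camera call.
- bot.close_job(): hands the job in; it is judged then, once.
The state is a dict: "time": time; "joint_positions": joint angles; "dq": joint speeds; "tau": joint torques, N m; "tool_pos": TCP position; "tcp_rot": TCP orientation; "contact_force": force on the tool from outside, world axes, zero at the start; "moment": the same for the moment, N m; "grip_width": finger opening in mm; "finger_force": force on a finger pad.
Only numpy, scipy, OpenCV 4.12 (cv2) and the standard library are available. Lean on these libraries where they do the work, as an engineer would, in place of code of your own. Each camera call takes 0.05 s, during which the arm holds its last target. There are 200 camera calls.

### The job

Measure how deep the bore of the round steel die is: take the depth gauge off its hook, lower its rod gently into that bore until it touches the bottom, and with the rod standing there slide its stop disc down flat on the die's top face. Then lift the gauge out without shifting the stop and hang it back in the hook by its knob, so that the depth can be read off later. Do not put the rod in the square die, and leave the loose paste cup by the dies and the label roll by the hook where they stand.

Things in the scene. Friction and masses are not known exactly. Their poses are not given: they have to be found in the camera images.
- gauge: Depth gauge, loose, 0.13 kg (plus the stop 0.04 kg): a round steel rod, diameter 10 mm, ball-ended, with a black knurled knob at its upper end. Origin at the rod's lower tip, z along the rod towards the knob. The knob is a cylinder of diameter 26 mm from 81 to 101 mm above the tip (101 mm is the overall length). It starts upright, hanging in the hook by the knob's underside
- stop (a joint): The gauge's stop: a flat aluminium disc, diameter 64 mm, 8 mm thick, that slides along the rod and stays where it is left; moving it takes about 4 N. Value in m: 0 when its underside is 62 mm above the rod tip (the highest place), growing as it slides down towards the tip, to 0.05. It starts at 0 to 0.005, so its underside is 57 to 62 mm above the tip
- stop_face (a point): Centre of the stop disc's underside, on the rod's axis
- rod_tip (a point): Lowest point of the gauge rod (same point and axes as gauge)
- knob_under (a point): Centre of the underside of the gauge's knob, on the rod's axis, 81 mm above the tip. In the hook it rests on the fork's top
- hook: Fixed gauge hook: grey base plate 100 x 86 x 10 mm, a post, and on it a level aluminium fork plate 4 mm thick, 46 mm wide, its top 120 mm above the table. Origin on the table under the seat. The slot between the arms is 15 mm wide, open and flared towards the hook's own -x (roughly towards the robot); the arms end about 30 mm before the seat. The post stands 50 to 62 mm behind the seat (+x)
- hook_seat (a point): Seat of the hook: on the fork's top, in the middle of the slot, where the gauge's axis hangs; axes as hook. The knob rests on the fork, the rod goes through the slot, the stop disc is below the fork: so the gauge leaves and enters sideways along the hook's x through the open mouth, raised 2 to 6 mm (more when the stop is lower); it cannot be pulled straight up
- die_round: The round steel die, fixed: a cylinder of diameter 84 mm on a flange of diameter 104 mm, 65 mm high, origin at the centre of its underside, z up. In the middle of its flat top is a blind bore of diameter 12.4 mm with a 3 mm 45-degree chamfer (mouth about 18 mm wide), 40 to 51 mm deep depending on how the ejector is set
- round_mouth (a point): Centre of the round die's bore at its flat top face, 65 mm above the table
- ejector: Floor of the round die's bore: the flat top of the fixed ejector pin. Origin at the centre of that floor, 14 to 25 mm above the die's underside
- die_square: The square steel die, fixed: a block 76 x 76 mm on a flange 98 x 98 mm, 65 mm high, with the same bore in its top. Not to be measured. Origin at the centre of its underside
- square_mouth (a point): Centre of the square die's bore at its top face
- cup_block: Fixed heap of stacked paste cups between the hook and the dies, up to 140 mm high: carry the gauge over it. It spans about 0.15 to 0.64 m in world x and -0.15 to 0.26 m in world y
- cup_a: Sealed paste cup, diameter 104 mm, 46 mm high, loose bystander, alone in front of the dies on the robot's side; origin under its centre
- labels: Roll of stickers lying flat, diameter 81 mm, 30 mm high, loose bystander; origin under its centre

How it is judged (in metres and radians):
On the way, in this order (a step that is already met when the one before it is completed fails the run):
1. the rod stands in the round die's bore with its tip on the bottom (horizontal distance between rod_tip and ejector below 0.004 m and z of rod_tip in the frame of ejector below 0.002 m), for 0.2 s.
2. with the rod still on the bottom, the stop disc lies on the die's top face (all of step 1 and z of stop_face in the frame of round_mouth below 0.0025 m), for 0.2 s.
3. the gauge has been lifted out of the bore (z of rod_tip in the frame of round_mouth above 0.005 m), for 0.1 s.
At the end, for the whole second after the job is handed in: The gauge hangs at rest and upright (within 0.12 rad) in the hook: the knob's underside rests on the fork (height within 3 mm) within 10 mm of the seat, and the stop disc's underside is as far from the rod tip as the round die's bore is deep, within about 2.5 mm (horizontal distance between knob_under and hook_seat below 0.01 m and z of knob_under in the frame of hook_seat between -0.002 and 0.003 m and angle between gauge's own z axis and vertical below 0.12 rad and linear speed of gauge below 0.03 m/s and ((z of ejector in the frame of die_round between 0.01399 and 0.01501 m and z of stop_face in the frame of rod_tip between 0.0475 and 0.0535 m) or (z of ejector in the frame of die_round between 0.01499 and 0.01601 m and z of stop_face in the frame of rod_tip between 0.0465 and 0.0525 m) or (z of ejector in the frame of die_round between 0.01599 and 0.01701 m and z of stop_face in the frame of rod_tip between 0.0455 and 0.0515 m) or (z of ejector in the frame of die_round between 0.01699 and 0.01801 m and z of stop_face in the frame of rod_tip between 0.0445 and 0.0505 m) or (z of ejector in the frame of die_round between 0.01799 and 0.01901 m and z of stop_face in the frame of rod_tip between 0.0435 and 0.0495 m) or (z of ejector in the frame of die_round between 0.01899 and 0.02001 m and z of stop_face in the frame of rod_tip between 0.0425 and 0.0485 m) or (z of ejector in the frame of die_round between 0.01999 and 0.02101 m and z of stop_face in the frame of rod_tip between 0.0415 and 0.0475 m) or (z of ejector in the frame of die_round between 0.02099 and 0.02201 m and z of stop_face in the frame of rod_tip between 0.0405 and 0.0465 m) or (z of ejector in the frame of die_round between 0.02199 and 0.02301 m and z of stop_face in the frame of rod_tip between 0.0395 and 0.0455 m) or (z of ejector in the frame of die_round between 0.02299 and 0.02401 m and z of stop_face in the frame of rod_tip between 0.0385 and 0.0445 m) or (z of ejector in the frame of die_round between 0.02399 and 0.02501 m and z of stop_face in the frame of rod_tip between 0.0375 and 0.0435 m))); the robot touches nothing.
It fails at once if the rod is rammed onto the bottom of the bore (more than 60 N) (contact force between gauge and ejector above 60 N).
It fails at once if the rod is put into the square die (horizontal distance between rod_tip and square_mouth below 0.01 m and z of rod_tip in the frame of square_mouth below -0.008 m).
It fails at once if the loose paste cup or the label roll is shifted by more than 20 mm (distance of any of cup_a, labels from where it was at the start of the episode above 0.02 m).
It also fails if it takes over 69 s, if anything falls off the work surface, if the arm or the gripper's body presses on something with over 40 N, if the wrist force passes 120 N, or if a joint passes its speed limit or range.

## Working session

There is one attempt and no reset: what is moved stays moved. The work goes in short steps, Python scripts to look and compute and a shell command to move; the robot and the scene stay as the last step left them, time stands still between calls to the robot, and variables do not carry over. Pictures are saved under pics/ and viewed, at most 10 in all, crops included, and the job is handed in when it is done.

```bash
mkdir -p pics
python3 - <<'E'
from plant import bot
import cv2,numpy as np
o=bot.get_obs(); print(o)
for n in("scene","top"):
    im=bot.capture(n); cv2.imwrite(f"pics/{n}0.png",im)
    p=bot.camera_params(n); print(n,p['fovy'],p['cx'],p['cy'],np.round(p['camera_from_world'],3).tolist())
E
```

```text
{'time': 0.0, 'joint_positions': array([-1.48100224e+00,  3.42709543e-01,  1.52500303e+00, -2.24160265e-05,
        1.27541805e+00, -1.46004377e-01]), 'dq': array([-0.00057724, -0.00053108, -0.00124805,  0.00188991,  0.0023065 ,
       -0.00031709]), 'tau': array([ 1.63708653e-03, -4.31243634e+01, -2.44217795e+01,  7.20553449e-02,
        5.59853262e-02, -1.14118009e-04]), 'tool_pos': array([ 122.62861885, -510.08433463,  243.0566744 ]), 'tcp_rot': array([-3.14006792e+00, -2.02546778e-04,  2.35804853e-01]), 'contact_force': array([ 0.36906762, -0.05424811,  0.65155468]), 'moment': array([ 0.04048412,  0.00852514, -0.00714485]), 'finger_force': 0.0, 'grip_width': 92.2252953051417}
scene 52.5076669603624 253.4498523619567 193.7504924057611 [[-0.613, -0.79, -0.024, 266.725], [-0.436, 0.363, -0.824, 298.263], [0.66, -0.494, -0.566, 729.041], [0.0, 0.0, 0.0, 1.0]]
top 44.27854646325025 254.63315628325864 183.96303086386422 [[0.016, -1.0, 0.02, -68.424], [-0.991, -0.019, -0.131, 493.863], [0.132, -0.018, -0.991, 1486.241], [0.0, 0.0, 0.0, 1.0]]
```

View pics/scene0.png

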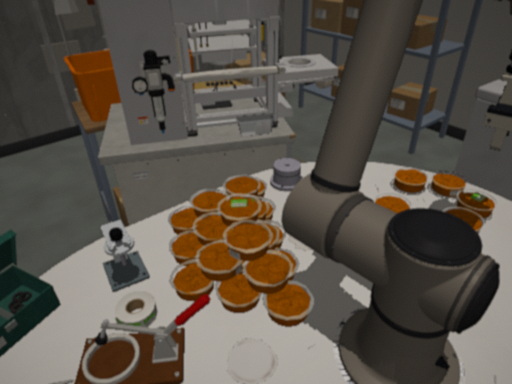

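View pics/top0.png

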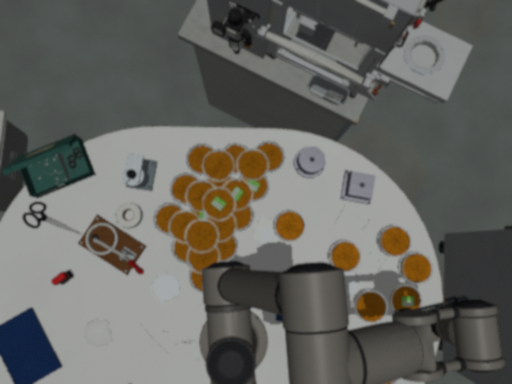

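The scene view shows the gauge in the hook at about (118,245) and the round die at (286,172). In the top view the hook is at about (138,172), the round die at (310,161), the square die at (358,186), cup_a at (290,225) and the labels at (128,214). Next I'll zoom in.

```bash
cat > h.py <<'E'
import cv2,numpy as np
from plant import bot
def P(n):
    p=bot.camera_params(n);f=192/np.tan(np.radians(p['fovy']/2));return p,f,np.array(p['camera_from_world'])
def ray(n,u,v):
    p,f,T=P(n);R=T[:3,:3];return -R.T@T[:3,3],R.T@np.array([(u-p['cx'])/f,(v-p['cy'])/f,1])
def plane(n,u,v,z):
    c,d=ray(n,u,v);return c+d*(z-c[2])/d[2]
def two(a,b):
    (c,d),(e,g)=ray(*a),ray(*b);s=np.linalg.lstsq(np.c_[d,-g],e-c,rcond=None)[0]
    x,y=c+d*s[0],e+g*s[1];return (x+y)/2,np.linalg.norm(x-y)
def proj(n,X):
    p,f,T=P(n);c=T[:3,:3]@np.array(X,float)+T[:3,3];return f*c[0]/c[2]+p['cx'],f*c[1]/c[2]+p['cy']
def crop(im,u,v,w,h,k):
    return cv2.resize(im[v:v+h,u:u+w],None,fx=k,fy=k,interpolation=cv2.INTER_CUBIC)
E
python3 - <<'E'
from h import *
t=cv2.imread('pics/top0.png');s=cv2.imread('pics/scene0.png')
a=np.hstack([crop(t,110,145,50,37,8),crop(t,290,140,50,37,8)])
b=np.hstack([crop(s,90,215,66,50,6)[:300,:396],crop(s,256,147,66,50,6)[:300,:396]])
cv2.imwrite('pics/m.png',np.vstack([a[:, :792],b]))
E
```

```text
(no output)
```

View pics/m.png

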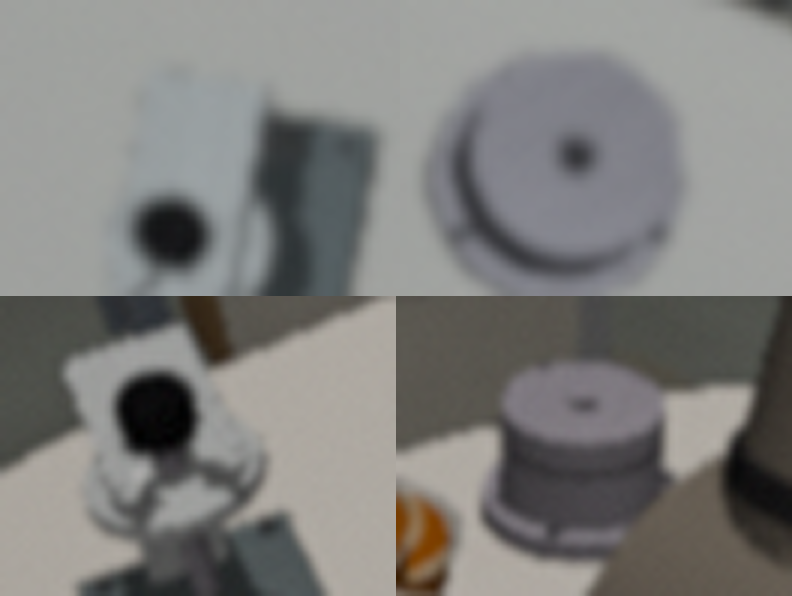

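The crops show the knob at top (131,174) and scene (116,234), and the bore mouth at top (312,159) and scene (287,165). The fork opens down and slightly left in the top view. I'll take centroids next.

Run:
```python
from h import *
I={n:cv2.imread(f'pics/{n}0.png') for n in('top','scene')}
def blob(n,u,v,r,th):
    g=I[n].max(axis=2)[v-r:v+r+1,u-r:u+r+1].astype(float)
    w=np.clip(th-g,0,None); k,l,st,c=cv2.connectedComponentsWithStats((w>0).astype(np.uint8))
    L=l[r,r] or 1; w*=(l==L); ys,xs=np.mgrid[-r:r+1,-r:r+1]
    return u+(w*xs).sum()/w.sum(), v+(w*ys).sum()/w.sum(),st[L,4]
kt=blob('top',131,174,8,90);ks=blob('scene',116,234,11,70)
bt=blob('top',312,159,4,115);bs=blob('scene',287,165,4,110)
print(kt,ks,bt,bs)
print('knob',two(('top',*kt[:2]),('scene',*ks[:2])),plane('top',*kt[:2],138))
print('bore',two(('top',*bt[:2]),('scene',*bs[:2])),plane('top',*bt[:2],63),plane('scene',*bs[:2],63))
a=plane('top',110+380/8-.5,145+130/8-.5,10);b=plane('top',110+350/8-.5,145+290/8-.5,10)
print('base edge',a,b,np.arctan2(*(a-b)[1::-1]))
l1=plane('top',110+150/8-.5,145+80/8-.5,120);l2=plane('top',110+265/8-.5,145+85/8-.5,120);print('fork back corners',l1,l2)
for n,u,v,z in(('labels',128,214,30),('cup',290,225,46),('sq',358,186,65)):print(n,plane('top',u,v,z))
```

```text
(np.float64(130.98976608187135), np.float64(173.72697368421052), np.int32(60)) (np.float64(115.73959978936283), np.float64(234.56253291205897), np.int32(159)) (np.float64(311.6242774566474), np.float64(158.92870905587668), np.int32(22)) (np.float64(286.8521739130435), np.float64(164.61739130434782), np.int32(9))
knob (array([506.57580885, 315.16657532, 126.62202086]), np.float64(0.07742883977375349)) [504.85260847 312.33250362 138.        ]
bore (array([ 575.41154876, -239.77507623,   60.57482005]), np.float64(0.15411119183196995)) [ 575.00469349 -239.37935407   63.        ] [ 572.29447099 -237.00930818   63.        ]
base edge [568.70063478 261.20114174  10.        ] [502.3299486  270.48621319  10.        ] -0.13899509085178782
fork back corners [566.53341412 328.0539646  120.        ] [565.49070306 284.43141603 120.        ]
labels [391.29617567 341.77332823  30.        ]
cup [ 364.61174423 -173.34836952   46.        ]
sq [ 490.5577389  -386.27893455   65.        ]
```

```bash
python3 -m pendant '[[[0.84,0.92,0.1],[0,0,-0.3],1],[[0.84,0.92,0.1],[0,0,-0.3],1],[[0.84,0.92,0.1],[0,0,-0.3],1],[[0.84,0.92,0.1],[0,0,-0.3],1],[[0.84,0.92,0.1],[0,0,-0.3],1],[[0.84,0.92,0],[0,0,-0.3],1],[[0.84,0.92,0],[0,0,-0.3],1],[[0.84,0.92,0],[0,0,-0.3],1],[[0.84,0.92,0],[0,0,-0.3],1],[[0.84,0.92,0],[0,0,-0.3],1]]'
python3 -m pendant '[[[0.25,1,0],[0,0,0],1],[[0.25,1,0],[0,0,0],1],[[0.25,1,0],[0,0,0],1],[[0.25,1,0],[0,0,0],1],[[0.25,1,0],[0,0,0],1],[[0.25,1,0],[0,0,0],1],[[0.25,1,0],[0,0,0],1],[[0.25,1,0],[0,0,0],1],[[0.25,1,0],[0,0,0],1],[[0.25,1,0],[0,0,0],1]]'
```

```text
time: 0.93
tool_pos: [375.4, -232.8, 258.6]
tcp_rot: [-3.142, 0.0, -0.126]
contact_force: [0.7, -0.8, -0.1]
grip_width: 91.6
finger_force: 0.0
time: 1.77
tool_pos: [449.5, 67.1, 258.5]
tcp_rot: [3.141, 0.001, -0.124]
contact_force: [1.6, -0.9, 1.0]
grip_width: 91.5
finger_force: 0.0
```

```bash
python3 -m pendant '[[[0.21,0.92,0],[0,0,0],1],[[0.21,0.92,0],[0,0,0],1],[[0.21,0.92,0],[0,0,0],1],[[0.21,0.92,0],[0,0,0],1],[[0.21,0.92,0],[0,0,0],1],[[0.21,0.92,0],[0,0,0],1],[[0.21,0.92,0],[0,0,0],1],[[0.21,0.92,-0.5],[0,0,0],1],[[0.21,0.92,-1],[0,0,0],1],[[0,0,-1],[0,0,0],1]]'
python3 - <<'E'
from h import *
t=bot.capture('top');s=bot.capture('scene')
cv2.imwrite('pics/t1.png',t);cv2.imwrite('pics/s1.png',s)
a=np.hstack([crop(t,90,130,100,100,4),crop(s,65,180,100,100,4)]);cv2.imwrite('pics/m1.png',a);print(bot.get_obs()['tool_pos'])
E
```

```text
time: 2.6
tool_pos: [507.1, 318.5, 183.0]
tcp_rot: [-3.138, -0.003, -0.121]
contact_force: [0.0, -1.3, -0.4]
grip_width: 91.7
finger_force: 0.0
[503.28315206 313.53557436 178.06873916]
```

View pics/m1.png

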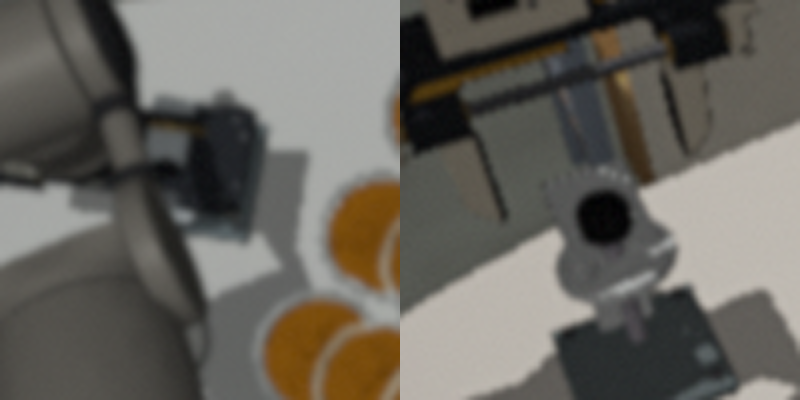

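The picture shows the open fingers, at scene (91,234) and (126,225), straddling the knob at (116,234) from above. I'll go down next.

```bash
python3 -m pendant '[[[0.08,0.03,-0.3],[0,0,0],0.5],[[0,0,-0.3],[0,0,0],0.5],[[0,0,-0.2],[0,0,0],0.5],[[0,0,-0.2],[0,0,0],0.5],[[0,0,-0.1],[0,0,0],0.5],[[0,0,-0.1],[0,0,0],0.5],[[0,0,0],[0,0,0],0.5],[[0,0,0],[0,0,0],0.5],[[0,0,0],[0,0,0],0.5],[[0,0,0],[0,0,0],0.5]]'
python3 - <<'E'
from h import *
s=bot.capture('scene');cv2.imwrite('pics/s2.png',crop(s,75,190,80,80,6));print(bot.get_obs()['tool_pos'],bot.get_obs()['contact_force'])
E
```

```text
time: 3.53
tool_pos: [508.9, 314.9, 148.1]
tcp_rot: [-3.141, -0.001, -0.124]
contact_force: [0.0, 0.5, 0.0]
grip_width: 68.7
finger_force: 0.0
[508.90181913 314.92918339 148.0747487 ] [ 0.66996786 -1.08388556  0.13546186]
```

View pics/s2.png

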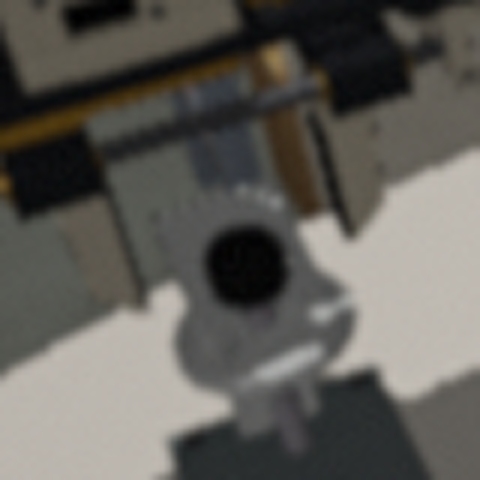

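Run:
```python
from h import *
print(proj('scene',(508.9,314.9,131)),proj('scene',(505.5,314,130)),proj('scene',(505.5,314,140)))
y=np.array([-np.sin(-.124),np.cos(-.124),0])*-1;x=np.array([np.cos(-.124),np.sin(-.124),0])
for sx in(-9.5,9.5):
  for sy in(-34,34):print(sx,sy,proj('scene',np.array([508.9,314.9,131])+x*sx+y*sy))
```

```text
(np.float64(115.00966119116345), np.float64(232.40463200048634)) (np.float64(116.12077138731325), np.float64(233.3854592185172)) (np.float64(115.06833699379567), np.float64(229.78374518931378))
-9.5 -34 (np.float64(99.83191622670466), np.float64(240.5298916940955))
-9.5 34 (np.float64(131.93123501719202), np.float64(229.36267049576418))
9.5 -34 (np.float64(97.79791471634175), np.float64(235.49875733089206))
9.5 34 (np.float64(129.45318345924213), np.float64(224.67243136110423))
```

The tips project where predicted. I'll shift 3 mm back, go down 8 mm and close.

```bash
python3 -m pendant '[[[-0.1,0,-0.1],[0,0,0],0.3],[[0,0,-0.1],[0,0,0],0.1],[[0,0,-0.07],[0,0,0],0],[[0,0,0],[0,0,0],-0.1],[[0,0,0],[0,0,0],-0.2],[[0,0,0],[0,0,0],-1],[[0,0,0],[0,0,0],-1],[[0,0,0],[0,0,0],-1],[[0,0,0],[0,0,0],-1],[[0,0,0],[0,0,0],-1]]'
python3 -m pendant '[[[0,0,0],[0,0,0],-1],[[0,0,0],[0,0,0],-1],[[0,0,0],[0,0,0],-1],[[0,0,0],[0,0,0],-1],[[0,0,0],[0,0,0],-1],[[0,0,0],[0,0,0],-1],[[0,0,0],[0,0,0],-1],[[0,0,0],[0,0,0],-1],[[0,0,0],[0,0,0],-1],[[0,0,0],[0,0,0],-1]]'
```

```text
time: 4.42
tool_pos: [505.9, 314.9, 139.8]
tcp_rot: [-3.141, -0.0, -0.124]
contact_force: [0.3, -0.1, 0.0]
grip_width: 25.2
finger_force: 30.0
time: 5.25
tool_pos: [505.9, 314.9, 139.8]
tcp_rot: [-3.141, -0.0, -0.124]
contact_force: [0.8, 1.0, 1.5]
grip_width: 25.4
finger_force: 30.0
```

```bash
python3 -m pendant '[[[0,0,0.07],[0,0,0],-1],[[0,0,0.06],[0,0,0],-1],[[0,0,0],[0,0,0],-1],[[-0.2,0.026,0],[0,0,0],-1],[[-0.2,0.026,0],[0,0,0],-1],[[-0.2,0.026,0],[0,0,0],-1],[[-0.2,0.026,0],[0,0,0],-1],[[-0.2,0.026,0],[0,0,0],-1],[[-0.2,0.026,0],[0,0,0],-1],[[0,0,0],[0,0,0],-1]]'
python3 -c "
from h import *
t=bot.capture('top');s=bot.capture('scene')
cv2.imwrite('pics/m3.png',np.hstack([crop(t,90,130,100,100,4),crop(s,65,180,100,100,4)]))"
```

```text
time: 6.08
tool_pos: [468.3, 319.7, 143.6]
tcp_rot: [3.141, 0.001, -0.123]
contact_force: [0.2, 0.6, -1.7]
grip_width: 25.3
finger_force: 30.0
```

View pics/m3.png

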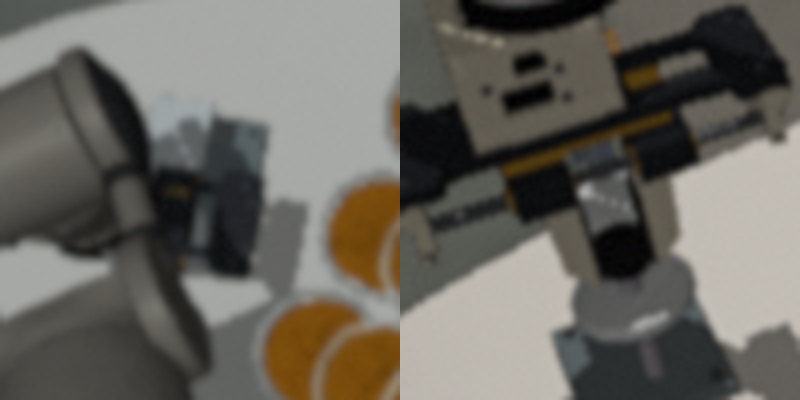

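The gauge slid out cleanly, with the disc below the fork and the rod hanging freely at scene (128,270). Next it goes further out and up.

```bash
python3 -m pendant '[[[-0.25,0.033,0],[0,0,0],-1],[[-0.25,0.033,0],[0,0,0],-1],[[-0.25,0.033,0],[0,0,0],-1],[[-0.25,0.033,0],[0,0,0],-1],[[-0.25,0.033,0],[0,0,0],-1],[[-0.25,0.033,0],[0,0,0],-1],[[0,0,0.5],[0,0,0],-1],[[0,0,1],[0,0,0],-1],[[0,0,1],[0,0,0],-1],[[0,0,1],[0,0,0],-1]]'
python3 -m pendant '[[[0.3,0,0.7],[0,0,0],-1],[[0.5,-0.3,0.3],[0,0,0],-1],[[0.5,-1,0],[0,0,0],-1],[[0.5,-1,0],[0,0,0],-1],[[0.5,-1,0],[0,0,0],-1],[[0.4,-1,0],[0,0,0],-1],[[0.3,-1,0],[0,0,0],-1],[[0.3,-1,0],[0,0,0],-1],[[0.3,-1,0],[0,0,0],-1],[[0.3,-1,0],[0,0,0],-1]]'
```

```text
time: 7.02
tool_pos: [423.9, 325.4, 249.7]
tcp_rot: [3.141, 0.001, -0.124]
contact_force: [0.5, 0.7, -1.7]
grip_width: 25.8
finger_force: 30.0
time: 7.85
tool_pos: [541.6, 75.3, 278.6]
tcp_rot: [3.142, -0.0, -0.124]
contact_force: [-0.1, 0.2, -0.8]
grip_width: 25.0
finger_force: 30.0
```

```bash
python3 -m pendant '[[[0.1,-1,0],[0,0,0],-1],[[0.1,-1,0],[0,0,0],-1],[[0.1,-1,0],[0,0,0],-1],[[0.1,-1,0],[0,0,0],-1],[[0.1,-1,0],[0,0,0],-1],[[0.1,-1,0],[0,0,0],-1],[[0.1,-1,0],[0,0,0],-1],[[0.1,-1,0],[0,0,0],-1],[[0.1,-1,0],[0,0,0],-1],[[0.1,-0.9,0],[0,0,0],-1]]'
python3 -m pendant '[[[0,0,-1],[0,0,0],-1],[[0,0,-1],[0,0,0],-1],[[0,0,-0.5],[0,0,0],-1],[[0,0,-0.2],[0,0,0],-1],[[0,0,0],[0,0,0],-1],[[0,0,0],[0,0,0],-1],[[0,0,0],[0,0,0],-1],[[0,0,0],[0,0,0],-1],[[0,0,0],[0,0,0],-1],[[0,0,0],[0,0,0],-1]]'
python3 -c "
from h import *
t=bot.capture('top');s=bot.capture('scene')
cv2.imwrite('pics/t4.png',t);cv2.imwrite('pics/s4.png',s)
cv2.imwrite('pics/m4.png',np.hstack([crop(t,265,110,80,100,5)[:,:400],crop(s,250,110,80,100,5)]))"
```

```text
time: 8.68
tool_pos: [571.5, -221.9, 278.4]
tcp_rot: [3.141, 0.0, -0.125]
contact_force: [-0.3, 0.5, -1.0]
grip_width: 25.2
finger_force: 30.0
time: 9.52
tool_pos: [572.0, -220.6, 198.4]
tcp_rot: [3.141, -0.001, -0.124]
contact_force: [0.2, 0.1, -0.6]
grip_width: 25.0
finger_force: 30.0
```

View pics/m4.png

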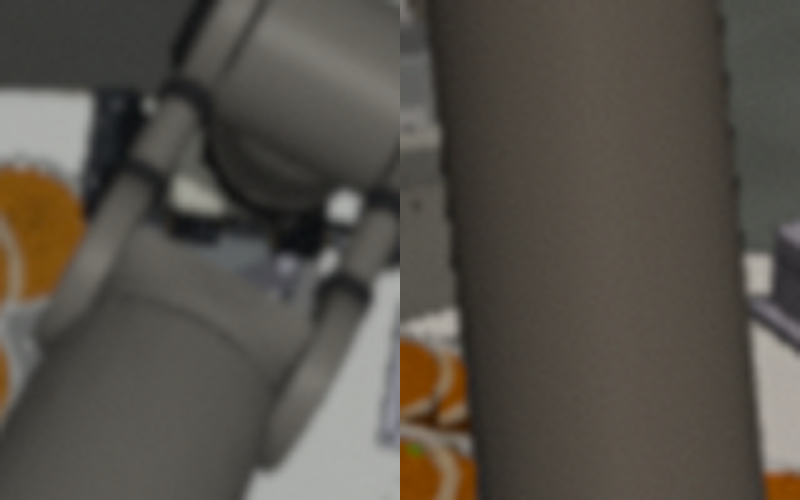

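Both views of the die are blocked by the arm here, so I'll use the first pictures, plus the earlier frame for the rod-in-hand check.

Run:
```python
from h import *
for n,u,v in(('top',311.5,158.95),('scene',286.7,164.3),('scene',286.85,164.6)):print(n,plane(n,u,v,65))
print(plane('top',130.99,173.73,140),plane('scene',115.74,234.56,130))
T=np.array([468.0,319.8,42.6])
for dx in(-4,0,4):print(dx,proj('scene',T+[dx,0,0]),proj('scene',T+[dx,0,10]),proj('scene',T+[dx,0,90]))
m=cv2.imread('pics/m3.png')[:,400:]
for v in(350,355,360,365,370,375,380):print(v,m[v,215:285:5].max(axis=1).tolist())
```

```text
top [ 574.54810133 -238.70225916   65.        ]
scene [ 571.49426227 -235.60771664   65.        ]
scene [ 569.85235892 -234.7494294    65.        ]
[504.54358825 311.83959032 140.        ] [502.2571274  316.11946453 130.        ]
-4 (np.float64(129.69083979147467), np.float64(274.5600575016183)) (np.float64(128.75303654780083), np.float64(271.3154433318551)) (np.float64(120.77376996084479), np.float64(243.70875546102553))
0 (np.float64(128.95779557955836), np.float64(273.51812904980886)) (np.float64(128.01801882900162), np.float64(270.27664412944205)) (np.float64(120.02352763104705), np.float64(242.7019859472481))
4 (np.float64(128.22925852865438), np.float64(272.4826069500575)) (np.float64(127.28755042713722), np.float64(269.2442744683619)) (np.float64(119.27818947716764), np.float64(241.701797473501))
350 [47, 45, 46, 47, 48, 63, 79, 76, 65, 52, 47, 49, 49, 48]
355 [46, 48, 47, 47, 49, 59, 75, 78, 68, 55, 47, 46, 49, 48]
360 [47, 47, 48, 47, 46, 54, 74, 78, 73, 59, 48, 46, 48, 49]
365 [47, 48, 46, 47, 47, 51, 66, 79, 75, 64, 49, 48, 48, 47]
370 [49, 47, 48, 48, 48, 49, 62, 77, 79, 67, 54, 48, 49, 49]
375 [48, 47, 47, 47, 48, 46, 55, 68, 70, 65, 52, 49, 48, 49]
380 [48, 47, 46, 48, 47, 47, 48, 53, 56, 53, 49, 48, 48, 50]
```

```bash
python3 -m pendant '[[[0.1,-0.27,0],[0,0,0],-1],[[0,-0.26,0],[0,0,0],-1],[[0,0,-0.4],[0,0,0],-1],[[0,0,-0.3],[0,0,0],-1],[[0,0,-0.2],[0,0,0],-1],[[0,0,-0.05],[0,0,0],-1],[[0,0,0],[0,0,0],-1],[[0,0,0],[0,0,0],-1],[[0,0,0],[0,0,0],-1],[[0,0,0],[0,0,0],-1]]'
python3 -m pendant '[[[0,0,-0.05],[0,0,0],-1],[[0,0,-0.05],[0,0,0],-1],[[0,0,-0.05],[0,0,0],-1],[[0,0,-0.05],[0,0,0],-1],[[0,0,-0.05],[0,0,0],-1],[[0,0,0],[0,0,0],-1],[[0,0,0],[0,0,0],-1],[[0,0,0],[0,0,0],-1],[[0,0,0],[0,0,0],-1],[[0,0,0],[0,0,0],-1]]'
```

```text
time: 10.45
tool_pos: [575.0, -236.5, 169.6]
tcp_rot: [3.141, -0.001, -0.124]
contact_force: [0.6, -0.3, -1.6]
grip_width: 24.9
finger_force: 30.0
time: 11.28
tool_pos: [574.8, -236.5, 161.6]
tcp_rot: [3.141, -0.0, -0.124]
contact_force: [0.3, -0.1, -1.5]
grip_width: 25.4
finger_force: 30.0
```

```bash
python3 -m pendant '[[[0,0,-0.05],[0,0,0],-1],[[0,0,-0.05],[0,0,0],-1],[[0,0,-0.05],[0,0,0],-1],[[0,0,-0.05],[0,0,0],-1],[[0,0,-0.05],[0,0,0],-1],[[0,0,0],[0,0,0],-1],[[0,0,0],[0,0,0],-1],[[0,0,0],[0,0,0],-1],[[0,0,0],[0,0,0],-1],[[0,0,0],[0,0,0],-1]]'
python3 -c "
from h import *
print(bot.get_obs()['contact_force'],bot.get_obs()['moment'])"
```

```text
time: 12.12
tool_pos: [574.7, -236.5, 153.9]
tcp_rot: [3.141, 0.0, -0.124]
contact_force: [-0.5, -1.8, -3.0]
grip_width: 25.1
finger_force: 30.0
[-0.45974431 -1.81902672 -3.03255591] [-0.39032645  0.07925298  0.02693557]
```

```bash
python3 -m pendant '[[[0,-0.04,0],[0,0,0],-1],[[0,0,-0.05],[0,0,0],-1],[[0,0,-0.05],[0,0,0],-1],[[0,0,-0.05],[0,0,0],-1],[[0,0,-0.05],[0,0,0],-1],[[0,0,-0.05],[0,0,0],-1],[[0,0,0],[0,0,0],-1],[[0,0,0],[0,0,0],-1],[[0,0,0],[0,0,0],-1],[[0,0,0],[0,0,0],-1]]'
python3 -c "
from h import *
print(bot.get_obs()['contact_force'],bot.get_obs()['moment'])"
```

```text
time: 12.95
tool_pos: [574.8, -237.7, 146.6]
tcp_rot: [3.141, -0.0, -0.124]
contact_force: [-0.0, 0.1, -0.8]
grip_width: 25.2
finger_force: 30.0
[-0.02907183  0.055127   -0.83848072] [ 0.04333693  0.01360652 -0.01150132]
```

```bash
python3 -m pendant '[[[0,0,-0.07],[0,0,0],-1],[[0,0,-0.07],[0,0,0],-1],[[0,0,-0.07],[0,0,0],-1],[[0,0,-0.07],[0,0,0],-1],[[0,0,-0.07],[0,0,0],-1],[[0,0,-0.07],[0,0,0],-1],[[0,0,-0.07],[0,0,0],-1],[[0,0,-0.07],[0,0,0],-1],[[0,0,0],[0,0,0],-1],[[0,0,0],[0,0,0],-1]]'
python3 -c "
from h import *
print(bot.get_obs()['contact_force'],bot.get_obs()['moment'])"
```

```text
time: 13.78
tool_pos: [574.7, -237.6, 129.6]
tcp_rot: [-3.142, 0.0, -0.124]
contact_force: [-0.5, -0.6, -1.7]
grip_width: 24.6
finger_force: 30.0
[-0.48179691 -0.5604599  -1.70982068] [ 0.05149323 -0.02437504 -0.02012693]
```

Now 4 mm per call, 0.6 mm per row, watching for contact.

```bash
python3 -m pendant '[[[0,0,-0.02],[0,0,0],-1],[[0,0,-0.02],[0,0,0],-1],[[0,0,-0.02],[0,0,0],-1],[[0,0,-0.02],[0,0,0],-1],[[0,0,-0.02],[0,0,0],-1],[[0,0,-0.02],[0,0,0],-1],[[0,0,-0.02],[0,0,0],-1],[[0,0,0],[0,0,0],-1],[[0,0,0],[0,0,0],-1],[[0,0,0],[0,0,0],-1]]'
```

```text
time: 14.62
tool_pos: [574.8, -237.7, 125.6]
tcp_rot: [3.141, -0.0, -0.124]
contact_force: [0.5, -0.6, -1.1]
grip_width: 25.2
finger_force: 30.0
```

```bash
python3 -m pendant '[[[0,0,-0.02],[0,0,0],-1],[[0,0,-0.02],[0,0,0],-1],[[0,0,-0.02],[0,0,0],-1],[[0,0,-0.02],[0,0,0],-1],[[0,0,0],[0,0,0],-1],[[0,0,0],[0,0,0],-1],[[0,0,0],[0,0,0],-1],[[0,0,0],[0,0,0],-1],[[0,0,0],[0,0,0],-1],[[0,0,0],[0,0,0],-1]]'
```

```text
time: 15.45
tool_pos: [574.8, -237.7, 123.2]
tcp_rot: [3.141, -0.0, -0.124]
contact_force: [-0.4, 0.7, -1.5]
grip_width: 24.9
finger_force: 30.0
```

```bash
python3 -m pendant '[[[0,0,-0.02],[0,0,0],-1],[[0,0,-0.02],[0,0,0],-1],[[0,0,-0.02],[0,0,0],-1],[[0,0,-0.02],[0,0,0],-1],[[0,0,0],[0,0,0],-1],[[0,0,0],[0,0,0],-1],[[0,0,0],[0,0,0],-1],[[0,0,0],[0,0,0],-1],[[0,0,0],[0,0,0],-1],[[0,0,0],[0,0,0],-1]]'
```

```text
time: 16.28
tool_pos: [574.8, -237.7, 120.8]
tcp_rot: [3.141, -0.0, -0.124]
contact_force: [-0.0, -1.4, -1.2]
grip_width: 25.5
finger_force: 30.0
```

```bash
python3 -m pendant '[[[0,0,-0.02],[0,0,0],-1],[[0,0,-0.02],[0,0,0],-1],[[0,0,-0.02],[0,0,0],-1],[[0,0,0],[0,0,0],-1],[[0,0,0],[0,0,0],-1],[[0,0,0],[0,0,0],-1],[[0,0,0],[0,0,0],-1],[[0,0,0],[0,0,0],-1],[[0,0,0],[0,0,0],-1],[[0,0,0],[0,0,0],-1]]'
```

```text
time: 17.12
tool_pos: [575.0, -237.8, 119.4]
tcp_rot: [3.141, -0.001, -0.124]
contact_force: [1.3, 1.2, 5.9]
grip_width: 25.1
finger_force: 30.0
```

```bash
python3 -m pendant '[[[0,0,-0.02],[0,0,0],-1],[[0,0,-0.02],[0,0,0],-1],[[0,0,0],[0,0,0],-1],[[0,0,0],[0,0,0],-1],[[0,0,0],[0,0,0],-1],[[0,0,0],[0,0,0],-1],[[0,0,0],[0,0,0],-1],[[0,0,0],[0,0,0],-1],[[0,0,0],[0,0,0],-1],[[0,0,0],[0,0,0],-1]]'
```

```text
time: 17.95
tool_pos: [575.5, -238.0, 119.2]
tcp_rot: [3.141, -0.002, -0.124]
contact_force: [-0.3, 0.2, 9.9]
grip_width: 25.2
finger_force: 30.0
```

The rod touched bottom at TCP z≈119.3, which makes the depth about 46 mm. I'll release, check, then push the disc down.

```bash
python3 -m pendant '[[[0,0,0],[0,0,0],-0.22],[[0,0,0],[0,0,0],-0.22],[[0,0,0],[0,0,0],-0.22],[[0,0,0],[0,0,0],-0.22],[[0,0,0],[0,0,0],-0.22],[[0,0,0],[0,0,0],-0.22],[[0,0,-0.1],[0,0,0],-0.22],[[0,0,-0.1],[0,0,0],-0.22],[[0,0,-0.1],[0,0,0],-0.22],[[0,0,0],[0,0,0],-0.22]]'
```

```text
time: 18.78
tool_pos: [574.3, -237.4, 107.7]
tcp_rot: [-3.141, 0.002, -0.124]
contact_force: [0.6, -0.0, -0.1]
grip_width: 35.8
finger_force: 0.0
```

```bash
python3 -m pendant '[[[0,0,-0.04],[0,0,0],-0.22],[[0,0,-0.04],[0,0,0],-0.22],[[0,0,-0.04],[0,0,0],-0.22],[[0,0,-0.04],[0,0,0],-0.22],[[0,0,-0.04],[0,0,0],-0.22],[[0,0,-0.04],[0,0,0],-0.22],[[0,0,-0.04],[0,0,0],-0.22],[[0,0,0],[0,0,0],-0.22],[[0,0,0],[0,0,0],-0.22],[[0,0,0],[0,0,0],-0.22]]'
```

```text
time: 19.62
tool_pos: [574.9, -237.6, 100.5]
tcp_rot: [3.141, -0.0, -0.124]
contact_force: [-0.9, 0.9, 1.6]
grip_width: 35.6
finger_force: 1.2
```

```bash
python3 -m pendant '[[[0,0,-0.03],[0,0,0],-0.22],[[0,0,-0.03],[0,0,0],-0.22],[[0,0,-0.03],[0,0,0],-0.22],[[0,0,-0.03],[0,0,0],-0.22],[[0,0,-0.03],[0,0,0],-0.22],[[0,0,-0.03],[0,0,0],-0.22],[[0,0,-0.03],[0,0,0],-0.22],[[0,0,0],[0,0,0],-0.22],[[0,0,0],[0,0,0],-0.22],[[0,0,0],[0,0,0],-0.22]]'
```

```text
time: 20.45
tool_pos: [574.7, -237.7, 93.9]
tcp_rot: [3.141, 0.0, -0.124]
contact_force: [0.3, 0.7, 2.2]
grip_width: 35.7
finger_force: 1.2
```

```bash
python3 -m pendant '[[[0,0,-0.02],[0,0,0],-0.22],[[0,0,-0.02],[0,0,0],-0.22],[[0,0,-0.02],[0,0,0],-0.22],[[0,0,-0.02],[0,0,0],-0.22],[[0,0,-0.02],[0,0,0],-0.22],[[0,0,0],[0,0,0],-0.22],[[0,0,0],[0,0,0],-0.22],[[0,0,0],[0,0,0],-0.22],[[0,0,0],[0,0,0],-0.22],[[0,0,0],[0,0,0],-0.22]]'
```

```text
time: 21.28
tool_pos: [574.7, -237.7, 91.0]
tcp_rot: [3.142, 0.0, -0.124]
contact_force: [-1.3, 0.9, 2.8]
grip_width: 36.1
finger_force: 1.4
```

```bash
python3 -m pendant '[[[0,0,-0.02],[0,0,0],-0.22],[[0,0,-0.02],[0,0,0],-0.22],[[0,0,0],[0,0,0],-0.22],[[0,0,0],[0,0,0],-0.22],[[0,0,0],[0,0,0],-0.22],[[0,0,0],[0,0,0],-0.22],[[0,0,0],[0,0,0],-0.22],[[0,0,0],[0,0,0],-0.22],[[0,0,0],[0,0,0],-0.22],[[0,0,0],[0,0,0],-0.22]]'
```

```text
time: 22.12
tool_pos: [574.7, -237.6, 90.3]
tcp_rot: [3.141, 0.0, -0.124]
contact_force: [-2.9, 1.5, 6.3]
grip_width: 35.7
finger_force: 3.3
```

```bash
python3 -m pendant '[[[0,0,-0.02],[0,0,0],-0.22],[[0,0,0],[0,0,0],-0.22],[[0,0,0],[0,0,0],-0.22],[[0,0,0],[0,0,0],-0.22],[[0,0,0],[0,0,0],-0.22],[[0,0,0],[0,0,0],-0.22],[[0,0,0],[0,0,0],-0.22],[[0,0,0],[0,0,0],-0.22],[[0,0,0],[0,0,0],-0.22],[[0,0,0],[0,0,0],-0.22]]'
```

```text
time: 22.95
tool_pos: [574.7, -237.7, 90.3]
tcp_rot: [3.141, -0.0, -0.124]
contact_force: [-2.5, 2.5, 10.6]
grip_width: 35.9
finger_force: 5.0
```

The disc is flat, since the force rose with no further motion. I'll go back up to the knob and grip.

```bash
python3 -m pendant '[[[0,0,0.1],[0,0,0],-0.22],[[0,0,0.2],[0,0,0],-0.22],[[0,0,0.2],[0,0,0],-0.22],[[0,0,0.2],[0,0,0],-0.22],[[0,0,0.2],[0,0,0],-0.22],[[0,0,0.1],[0,0,0],-0.22],[[0,0,0],[0,0,0],-0.22],[[0,0,0],[0,0,0],-0.22],[[0,0,0],[0,0,0],-0.22],[[0,0,0],[0,0,0],-0.22]]'
python3 -m pendant '[[[0,0,0],[0,0,0],-0.35],[[0,0,0],[0,0,0],-1],[[0,0,0],[0,0,0],-1],[[0,0,0],[0,0,0],-1],[[0,0,0],[0,0,0],-1],[[0,0,0],[0,0,0],-1],[[0,0,0],[0,0,0],-1],[[0,0,0],[0,0,0],-1],[[0,0,0],[0,0,0],-1],[[0,0,0],[0,0,0],-1]]'
```

```text
time: 23.78
tool_pos: [574.6, -237.6, 118.8]
tcp_rot: [-3.141, 0.001, -0.124]
contact_force: [-1.1, -0.4, -0.1]
grip_width: 36.1
finger_force: 0.0
time: 24.62
tool_pos: [574.7, -237.7, 119.2]
tcp_rot: [3.141, 0.0, -0.124]
contact_force: [-0.3, 0.4, -1.1]
grip_width: 25.3
finger_force: 30.0
```

```bash
python3 -m pendant '[[[0,0,0.1],[0,0,0],-1],[[0,0,0.2],[0,0,0],-1],[[0,0,0.2],[0,0,0],-1],[[0,0,0.2],[0,0,0],-1],[[0,0,0.2],[0,0,0],-1],[[0,0,0.2],[0,0,0],-1],[[0,0,0.2],[0,0,0],-1],[[0,0,0.2],[0,0,0],-1],[[0,0,0.2],[0,0,0],-1],[[0,0,0.2],[0,0,0],-1]]'
python3 -m pendant '[[[0,0,0.2],[0,0,0],-1],[[0,0,0.5],[0,0,0],-1],[[0,0,0.7],[0,0,0],-1],[[0,0,0.7],[0,0,0],-1],[[0,0,0.7],[0,0,0],-1],[[0,0,0.5],[0,0,0],-1],[[0,0,0],[0,0,0],-1],[[0,0,0],[0,0,0],-1],[[0,0,0],[0,0,0],-1],[[0,0,0],[0,0,0],-1]]'
```

```text
time: 25.45
tool_pos: [574.8, -237.7, 176.9]
tcp_rot: [3.141, -0.0, -0.124]
contact_force: [0.1, -0.4, -0.7]
grip_width: 24.9
finger_force: 30.0
time: 26.28
tool_pos: [574.2, -237.4, 273.6]
tcp_rot: [-3.141, 0.003, -0.124]
contact_force: [0.0, 0.5, -1.1]
grip_width: 25.2
finger_force: 30.0
```

```bash
python3 -m pendant '[[[-0.2,0.7,0],[0,0,0],-1],[[-0.25,0.95,0],[0,0,0],-1],[[-0.25,0.95,0],[0,0,0],-1],[[-0.25,0.95,0],[0,0,0],-1],[[-0.25,0.95,0],[0,0,0],-1],[[-0.25,0.95,0],[0,0,0],-1],[[-0.25,0.95,0],[0,0,0],-1],[[-0.25,0.95,0],[0,0,0],-1],[[-0.25,0.95,0],[0,0,0],-1],[[-0.25,0.95,0],[0,0,0],-1]]'
python3 -m pendant '[[[-0.25,0.95,0],[0,0,0],-1],[[-0.25,0.95,0],[0,0,0],-1],[[-0.25,0.95,0],[0,0,0],-1],[[-0.25,0.95,0],[0,0,0],-1],[[-0.25,0.95,0],[0,0,0],-1],[[-0.25,0.95,0],[0,0,0],-1],[[-0.25,0.95,0],[0,0,0],-1],[[-0.25,0.95,0],[0,0,0],-1],[[-0.25,0.95,0],[0,0,0],-1],[[-0.25,0.7,0],[0,0,0],-1]]'
python3 -m pendant '[[[0,0,0],[0,0,0],-1],[[0,0,0],[0,0,0],-1],[[0,0,0],[0,0,0],-1],[[0,0,0],[0,0,0],-1],[[0,0,0],[0,0,0],-1],[[0,0,0],[0,0,0],-1],[[0,0,0],[0,0,0],-1],[[0,0,0],[0,0,0],-1],[[0,0,0],[0,0,0],-1],[[0,0,0],[0,0,0],-1]]'
```

```text
time: 27.12
tool_pos: [500.2, 41.1, 274.2]
tcp_rot: [3.141, 0.002, -0.124]
contact_force: [1.2, 1.3, -1.0]
grip_width: 25.1
finger_force: 30.0
time: 27.95
tool_pos: [425.2, 319.2, 274.1]
tcp_rot: [3.141, 0.002, -0.123]
contact_force: [0.4, 1.1, -1.9]
grip_width: 24.9
finger_force: 30.0
time: 28.78
tool_pos: [426.3, 317.2, 275.3]
tcp_rot: [3.142, -0.0, -0.124]
contact_force: [-0.0, 0.4, -0.4]
grip_width: 25.2
finger_force: 30.0
```

```bash
python3 -m pendant '[[[-0.05,0.28,0],[0,0,0],-1],[[0,0,-0.5],[0,0,0],-1],[[0,0,-0.9],[0,0,0],-1],[[0,0,-0.9],[0,0,0],-1],[[0,0,-0.9],[0,0,0],-1],[[0,0,-0.6],[0,0,0],-1],[[0,0,-0.4],[0,0,0],-1],[[0,0,-0.12],[0,0,0],-1],[[0,0,0],[0,0,0],-1],[[0,0,0],[0,0,0],-1]]'
python3 - <<'E'
from h import *
s=bot.capture('scene');print(bot.get_obs()['tool_pos']);cv2.imwrite('pics/m5.png',crop(s,65,190,100,100,5))
E
```

```text
time: 29.62
tool_pos: [425.1, 326.3, 146.3]
tcp_rot: [-3.141, -0.001, -0.124]
contact_force: [0.3, -0.3, -1.3]
grip_width: 25.5
finger_force: 30.0
[425.30246242 326.33199893 146.65467667]
```

View pics/m5.png

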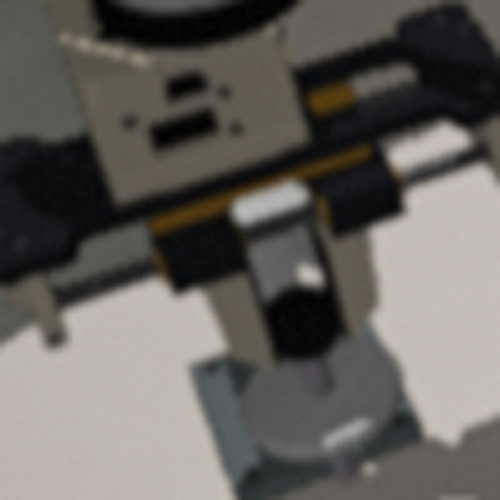

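The gauge is in front of the fork with the disc lowered on the rod. Next I'll slide it in.

```bash
python3 -m pendant '[[[0.2,-0.04,0],[0,0,0],-1],[[0.2,-0.03,0],[0,0,0],-1],[[0.2,-0.03,0],[0,0,0],-1],[[0.2,-0.03,0],[0,0,0],-1],[[0.2,-0.03,0],[0,0,0],-1],[[0.2,-0.03,0],[0,0,0],-1],[[0.2,-0.03,0],[0,0,0],-1],[[0,0,0],[0,0,0],-1],[[0,0,0],[0,0,0],-1],[[0,0,0],[0,0,0],-1]]'
```

```text
time: 30.5
tool_pos: [466.5, 319.1, 145.5]
tcp_rot: [3.141, 0.001, -0.124]
contact_force: [-0.0, -0.2, -1.0]
grip_width: 24.7
finger_force: 30.0
```

```bash
python3 -m pendant '[[[0.19,-0.02,0],[0,0,0],-1],[[0.19,-0.02,0],[0,0,0],-1],[[0.19,-0.02,0],[0,0,0],-1],[[0.19,-0.02,0],[0,0,0],-1],[[0.19,-0.02,0],[0,0,0],-1],[[0.19,-0.02,0],[0,0,0],-1],[[0.17,-0.02,0],[0,0,0],-1],[[0,0,0],[0,0,0],-1],[[0,0,0],[0,0,0],-1],[[0,0,0],[0,0,0],-1]]'
```

```text
time: 31.33
tool_pos: [505.8, 314.9, 145.5]
tcp_rot: [3.141, 0.001, -0.124]
contact_force: [0.1, -0.1, -1.6]
grip_width: 25.2
finger_force: 30.0
```

```bash
python3 -m pendant '[[[0,0,-0.05],[0,0,0],-1],[[0,0,-0.05],[0,0,0],-1],[[0,0,-0.03],[0,0,0],-1],[[0,0,-0.02],[0,0,0],-1],[[0,0,-0.02],[0,0,0],-1],[[0,0,-0.02],[0,0,0],-1],[[0,0,0],[0,0,0],-1],[[0,0,0],[0,0,0],-1],[[0,0,0],[0,0,0],-1],[[0,0,0],[0,0,0],-1]]'
```

```text
time: 32.17
tool_pos: [506.1, 315.0, 140.0]
tcp_rot: [3.142, -0.0, -0.124]
contact_force: [0.4, 0.2, -1.4]
grip_width: 25.2
finger_force: 30.0
```

```bash
python3 -m pendant '[[[0,0,-0.02],[0,0,0],-1],[[0,0,0],[0,0,0],-1],[[0,0,0],[0,0,0],-1],[[0,0,0],[0,0,0],-0.6],[[0,0,0],[0,0,0],-0.4],[[0,0,0],[0,0,0],-0.2],[[0,0,0],[0,0,0],0],[[0,0,0],[0,0,0],0.2],[[0,0,0],[0,0,0],0.2],[[0,0,0],[0,0,0],0.2]]'
python3 -m pendant '[[[0,0,0.1],[0,0,0],0.2],[[0,0,0.3],[0,0,0],0.2],[[0,0,0.6],[0,0,0],0.2],[[0,0,1],[0,0,0],0.2],[[0,0,1],[0,0,0],0.2],[[0,0,1],[0,0,0],0.2],[[0,0,0.5],[0,0,0],0.2],[[0,0,0],[0,0,0],0.2],[[0,0,0],[0,0,0],0.2],[[0,0,0],[0,0,0],0.2]]'
python3 - <<'E'
from h import *
s=bot.capture('scene');cv2.imwrite('pics/m6.png',crop(s,65,190,100,100,5))
E
```

```text
time: 33.0
tool_pos: [506.1, 315.0, 139.4]
tcp_rot: [3.142, -0.0, -0.124]
contact_force: [0.1, -0.3, 0.3]
grip_width: 53.5
finger_force: 0.0
time: 33.83
tool_pos: [505.6, 314.7, 273.5]
tcp_rot: [3.141, 0.001, -0.124]
contact_force: [0.8, 0.1, 0.4]
grip_width: 55.0
finger_force: 0.0
```

View pics/m6.png

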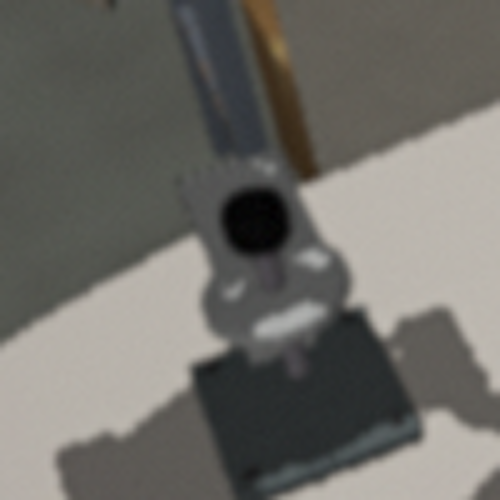

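The knob rests on the fork at scene (116,234), the same place as at the start. The gauge hangs upright and the gripper is clear, so I'll hand in.

```bash
python3 -c "
from plant import bot
print(bot.close_job())"
```

```text
the job is handed in; nothing more can be done
None
```

I measured the round die's bore at about 46 mm deep, hung the gauge back in the hook with its stop where the die's top face set it, and handed the job in at about 34 s; no verdict came back.

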